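# Bolt the cobbler's nail chest

## Task

Lock the steel nail chest on the bench: press its spring safety catch down with one fingertip and, holding it down, push the bolt by its upright lug fully home through the keeper with the other fingertip. Then let go, so that the catch springs back up and locks the bolt. Only press and push, grasp nothing, and leave the jar, tape roll, hammer and shoe where they are.

Things in the scene. Friction and masses are not known exactly. Their poses are not given: they have to be found in the camera images.
- chest: Low grey steel nail chest, fixed, 264 x 320 mm (its x, y), 90 mm high; origin at the centre of its underside, z up. On its top, on a dark plate (surface at 94 mm), lie the bolt (centre line x = +30 mm) and beside it the catch (x = -30 mm). The bolt slides towards the chest's +y. Two dark bolt guides at y = -75 and +50 mm, tops 117 mm above the bench.
- keeper (a point): Centre of the keeper, a dark staple (32 mm in x, 10 mm in y, top 117 mm above the bench) on the fixed end of the chest's top, 97 mm towards +y from the chest's origin; the bolt's end goes through it.
- bolt (a joint): Travel of the bolt (m): about 0 drawn back, 0.036 fully home against its stop, growing towards the chest's +y. Steel bar 16 mm wide, top 112 mm above the bench, with side teeth 12 mm apart. While the catch is up the bolt is locked, with about 1.5 mm of play; if the catch is let up part way, it locks again at the next gap. About 2 N of friction.
- lug_top (a point): Centre of the top of the bolt's upright lug, a steel block 24 mm (x) by 14 mm (y), rising 38 mm from the bar to 150 mm above the bench; moves with the bolt, axes as the chest's. Push its flat -y face. Drawn back it is at about x = +30, y = -18 mm from the chest's origin.
- catch (a joint): How far the spring safety catch is pressed down (m): 0 up (as it springs back), 0.008 fully down against its stop. Pressed more than 4 mm it frees the bolt. The spring pushes up with about 3 N at the top and 7 N fully down.
- plate_top (a point): Centre of the flat top of the catch's steel thumb plate, 26 mm (x) by 90 mm (y, along the bolt), 130 mm above the bench when up, 122 mm fully down (10 mm above the bolt's bar); x = -30, y = -17 mm from the chest's origin, axes as the chest's. It moves only straight up and down and can be pressed, and slid along, anywhere on its length.
- tack_jar: Small closed glass jar of tacks, 42 mm across, 45 mm high, loose on the chest's top at the -y, +x corner; origin under its centre. To be left alone.
- tape_roll: Roll of paper tape lying flat, 68 mm across, 20 mm high, loose on the chest's top at the -y, -x corner; origin under its centre. To be left alone.
- hammer: Hammer 260 mm long lying on the bench to the left of the chest. To be left alone.
- shoe: Grey shoe with a white sole, 275 x 90 mm, 100 mm high, on the bench to the right of the chest; origin under its centre. To be left alone.

How it is judged:
By the outcome, as a careful person would: the job done as asked, in the order asked, and still so for the second after the job is handed in, with the robot touching nothing.
It also fails if it takes over 35 s, if anything falls off the work surface, if the arm or the gripper's body presses on something with over 40 N, if the wrist force passes 120 N, or if a joint passes its speed limit or range.

## Robot

A 6-joint arm with a two-finger parallel gripper is mounted at the origin on the work surface. World frame = base frame: x ahead of the robot, y to its left, z up, the work surface at z = 0. Lengths are in m, angles in rad, forces in N, time in s.
With the tool pointing down it reaches from about 0.425 to 0.95 m from the base axis. Payload 3.5 kg.
Tool frame: the origin (TCP) lies midway between the tips of the shut fingers; the grasp point (between the pads) lies 19 mm behind it; z points along the fingers, y is the line along which they close (so a half turn about z gives the same grasp; the last joint's range is limited). The gripper opens to 85 mm and grips with 20 to 120 N. Pads are 22 mm wide; open, the fingers measure 114 mm over their backs; the gripper's body (76 mm by 85 mm) begins 54 mm behind the grasp point. The pads swing forward as they close: fully open they stand 13 mm farther back than shut.
Start: joints at [-0.15, 0.286, 1.577, -0, 1.279, -0.15], TCP at [0.675, 0, 0.231] pointing down, gripper open.
Joint ranges: [-2.77, 2.77], [-0.9, 2.22], [0.21, 2.48], [-1.53, 4.67], [0.24, 2.81], [-2.84, 2.84]. Speed limits (rad/s): [2.79, 2.79, 3.14, 3.14, 3.14, 3.14].

## Interface

Orientations are given as a unit quaternion [x, y, z, w].
In Python, from plant import ctrl, cams, order gives the robot as it stands.
- The arm moves only by the tool move_arm, never from a script. Its argument "plan" is one flat list of numbers, 7 for each row, row after row: the shift along the world's x, y, z in mm, then the turn, a rotation vector about the world's x, y, z in degrees, then the finger opening in mm, from 0 to 85.4. A call has 1 to 12 rows; each row shifts and turns the commanded pose from where the row before left it; what a row does not reach is not made up. A row lasts 1/10 s, in which the tool goes at most 50 mm and 8.59 degrees, less where a joint would pass 70% of its speed; a pose out of reach is approached as far as the arm can. A call is refused whole if a number of a shift passes 50 or a number of a turn 8.59, either way. A call with a gripper value outside its range is refused whole. The fingers move at their own pace and stop on an object; "newtons" is the grip in N (left out, the last holds). Time passes only in rows, so rows that do not move let the fingers close. It gives the time, the measured TCP pose, the force, the opening and the grip force at its end, in the units of the state.
- ctrl.get_state(): the state, without advancing time (a new reading comes with each control period).
- cams.read_camera(name): name is "scene" or "side" or "wrist"; returns a dict with "color" (420x560x3 uint8, red, green, blue), "fov_y" (degrees; the focal length in pixels is half the picture's height over the tangent of half this angle, whatever the lens; pixels are square), "cx", "cy" (the principal point, pixels), "origin" and "orientation" of the camera in the world; the wrist camera has in their place "T_tool_cam" (4x4, takes a point from camera to tool coordinates, whose origin is the TCP and whose axes are the flange's). Camera axes: x right, y up, looking along -z (the intrinsics and any distortion apply to the point x, -y, -z); pixel columns grow to the right and rows downward; lengths in m; the calibration is good to about 2 mm. A picture is of the moment at which its call begins: read the wrist's pose just before it. There is no depth.
- order.sign_off(): hands the job in; it is judged then, once.
The state is a dict: "time": time; "qpos": joint angles; "dq": joint speeds; "joint_efforts": joint torques, N m; "eef_pos": TCP position; "tcp_rot": TCP orientation; "contact_force": force on the tool from outside, world axes, zero at the start; "wrist_torque": the same for the moment, N m; "opening": opening from 0.0 (shut) to 1.0 (fully open); "finger_force": force on a finger pad.
Only numpy, scipy, OpenCV 4.12 (cv2) and the standard library are available. Lean on these libraries where they do the work, as an engineer would, in place of code of your own. Each camera call takes 0.05 s, during which the arm holds its last target. There are 200 camera calls.

## Working session

There is one attempt and no reset: what is moved stays moved. The work goes in short steps, Python scripts to look and compute and a tool call to move; the robot and the scene stay as the last step left them, time stands still between calls to the robot, and variables do not carry over. Pictures are saved under pics/ and viewed, at most 10 in all, crops included, and the job is handed in when it is done.

Besides the shell and the picture viewer there is one more tool, called by a JSON object that holds its "op" and its "data", one argument or row to a line. move_arm: Moves the arm, as the interface text tells. Its arguments: {"type":"object","properties":{"plan":{"type":"array","items":{"type":"number"}},"newtons":{"type":"number"}},"required":["plan"]}

```bash
ls; mkdir -p pics; python3 - <<'E'
from plant import ctrl,cams
import cv2,json
s=ctrl.get_state();print(s)
for n in("scene","side"):
    c=cams.read_camera(n);cv2.imwrite(f"pics/{n}0.png",c["color"][:,:,::-1]);print({k:v for k,v in c.items() if k!="color"})
c=cams.read_camera("wrist");cv2.imwrite("pics/wrist0.png",c["color"][:,:,::-1]);print({k:v for k,v in c.items() if k!="color"})
E
```

```text
pics
{'time': 0.0, 'qpos': array([-1.50018467e-01,  2.87186354e-01,  1.57820013e+00, -3.61323691e-05,
        1.27858877e+00, -1.50006992e-01]), 'dq': array([ 0.00039916,  0.0004524 , -0.00053689, -0.00058029,  0.00164156,
       -0.00072677]), 'joint_efforts': array([-1.79628755e-04, -4.05981302e+01, -2.92628127e+01, -1.54224781e-04,
        5.81841552e-03,  3.74769741e-06]), 'eef_pos': array([6.74334396e-01, 1.09012564e-04, 2.29920861e-01]), 'tcp_rot': array([ 0.70710664,  0.70710592, -0.00072094, -0.00094854]), 'contact_force': array([-0.20221227, -0.8294629 , -1.32602799]), 'wrist_torque': array([-0.03539661, -0.05307146,  0.02802953]), 'finger_force': 0.0, 'opening': 1.0025694659102744}
{'fov_y': 55.3917537883627, 'cx': 282.0765490687138, 'cy': 210.0728453144624, 'origin': array([1.34028771, 0.44446117, 0.9112652 ]), 'orientation': array([0.19873538, 0.34685574, 0.801212  , 0.44525799])}
{'fov_y': 49.97724009304818, 'cx': 277.73475314468357, 'cy': 205.7855958668991, 'origin': array([0.12698299, 0.89900568, 1.00337955]), 'orientation': array([-0.09415723,  0.40253431,  0.88597773, -0.21010474])}
{'fov_y': 69.94744178427106, 'cx': 281.0092740283128, 'cy': 210.53334399272873, 'T_tool_cam': array([[-3.48190857e-04,  9.54072478e-01,  2.99575674e-01,
         7.62847050e-02],
       [ 9.99999298e-01,  6.71364037e-04, -9.75844711e-04,
        -5.41171320e-04],
       [-1.13215092e-03,  2.99575125e-01, -9.54072043e-01,
        -1.43525257e-01],
       [ 0.00000000e+00,  0.00000000e+00,  0.00000000e+00,
         1.00000000e+00]])}
```

View pictures.

View pics/scene0.png

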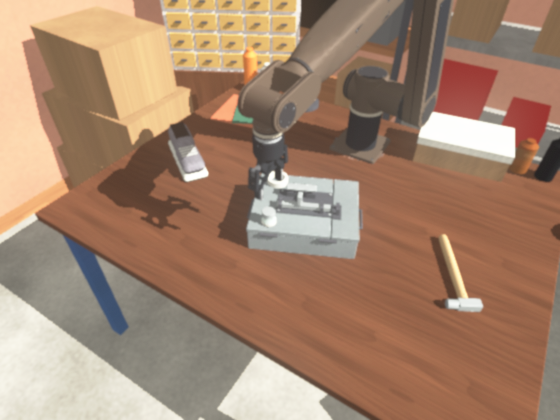

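View pics/side0.png

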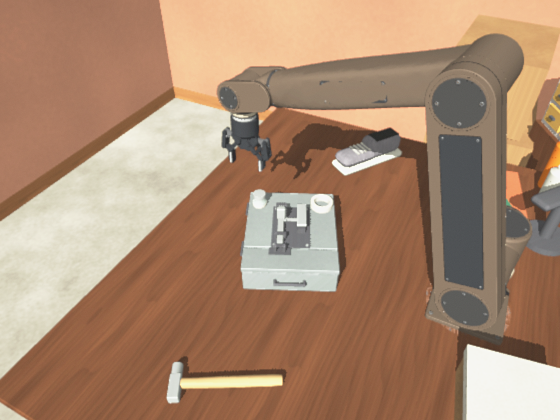

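View pics/wrist0.png

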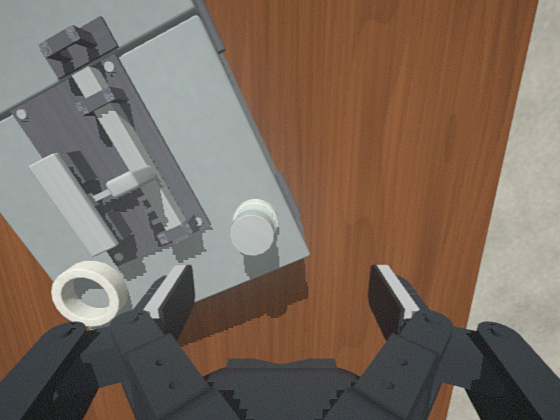

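The wrist view shows the chest turned about 25–30° ccw. The thumb plate runs (48,158)–(105,250), the lug top is near (125,182), the keeper near (80,48), the jar at (253,235) and the tape roll at (90,292). I'll measure these by casting rays.

```bash
cat >h.py <<'E'
import numpy as np
from scipy.spatial.transform import Rotation as R
def ray(px,z,c,s):
    f=210/np.tan(np.radians(c["fov_y"]/2)); px=np.atleast_2d(px).astype(float)
    d=np.c_[(px[:,0]-c["cx"])/f,-(px[:,1]-c["cy"])/f,-np.ones(len(px))]
    if "T_tool_cam" in c:
        W=np.eye(4);W[:3,:3]=R.from_quat(s["tcp_rot"]).as_matrix();W[:3,3]=s["eef_pos"];W=W@c["T_tool_cam"]
    else:
        W=np.eye(4);W[:3,:3]=R.from_quat(c["orientation"]).as_matrix();W[:3,3]=c["origin"]
    d=d@W[:3,:3].T; o=W[:3,3]
    return o+d*((z-o[2])/d[:,2])[:,None]
E
python3 - <<'E'
from plant import ctrl,cams
from h import *
import cv2
s=ctrl.get_state();c=cams.read_camera("wrist")
P=lambda n,px,z:print(n,ray(px,z,c,s).round(4).tolist())
P("plate TL,TR,BR,BL",[[30,164],[56,154],[117,246],[98,255]],.130)
P("lug",[[127,181]],.150);P("keeper",[[78,42]],.117);P("jar",[[252,236]],.135);P("tape",[[87,294]],.11);P("corner",[[309,253]],.09)
g=cv2.imread("pics/wrist0.png")[0:300,0:340];cv2.imwrite("pics/w0c.png",cv2.resize(g,None,fx=2,fy=2,interpolation=cv2.INTER_CUBIC))
E
```

```text
plate TL,TR,BR,BL [[0.4702, 0.0395, 0.13], [0.4931, 0.0475, 0.13], [0.529, -0.033, 0.13], [0.5106, -0.0417, 0.13]]
lug [[0.5573, 0.0296, 0.15]]
keeper [[0.5193, 0.1305, 0.117]]
jar [[0.6492, -0.0214, 0.135]]
tape [[0.4781, -0.0947, 0.11]]
corner [[0.703, -0.0588, 0.09]]
```

View pics/w0c.png

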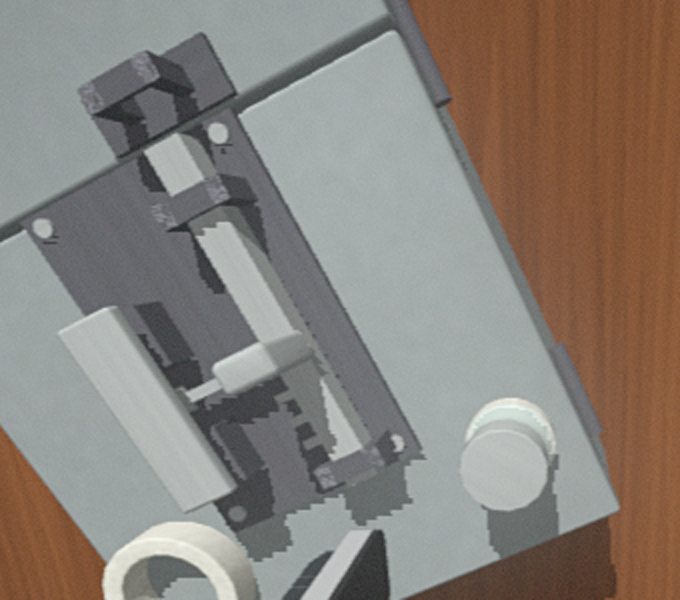

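Plate length comes out at 89 mm, width about 23 mm, yaw 24.7°. The predicted lug position agrees with the measured one to 3 mm. I'll go above the start point and set the opening.

{"op": "move_arm", "data": {
  "plan": [-34,-2,0,0,0,6.2,48,-34,-2,0,0,0,6.2,48,-34,-2,-10,0,0,6.2,48,-34,-3,-20,0,0,6.1,48,0,0,0,0,0,0,48,0,0,0,0,0,0,48,0,0,0,0,0,0,48]
}}

```text
time: 0.9
eef_pos: [0.5407, -0.0093, 0.2029]
tcp_rot: [0.54, 0.842, 0.001, 0.002]
contact_force: [0.7, -0.1, -0.0]
opening: 0.563
finger_force: 0.0
```

```bash
python3 - <<'E'
from plant import ctrl,cams
from h import *
import cv2
s=ctrl.get_state();c=cams.read_camera("wrist");print(s["eef_pos"],s["opening"],R.from_quat(s["tcp_rot"]).as_matrix().round(3),s["contact_force"])
cv2.imwrite("pics/w1.png",c["color"][:,:,::-1])
np.savez("w1.npz",s1=s["eef_pos"],s2=s["tcp_rot"])
E
```

```text
[ 0.54073672 -0.0092785   0.20294409] 0.5628059411280135 [[-0.417  0.909  0.003]
 [ 0.909  0.417 -0.001]
 [-0.002  0.003 -1.   ]] [ 0.66879086 -0.11027604 -0.01957993]
```

View pics/w1.png

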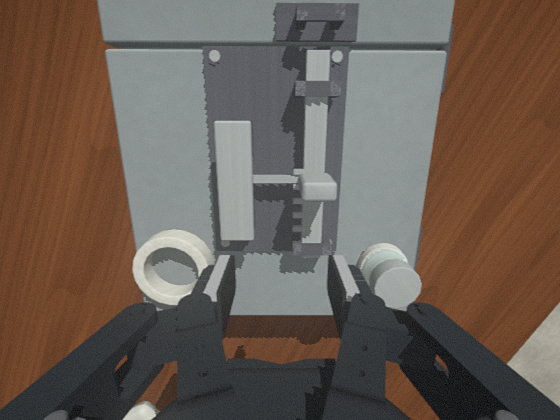

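Tool axes are aligned with the chest: plate at columns 215–253, rows 121–241, lug at about (319,185), jar at (390,275), tape at (173,268). Next I'll get the remaining offset.

```bash
python3 - <<'E'
from plant import ctrl,cams
from h import *
import cv2
s=ctrl.get_state();c=cams.read_camera("wrist")
M=R.from_quat(s["tcp_rot"]).as_matrix()
def P(n,px,z):
    w=ray(px,z,c,s); t=(w-s["eef_pos"])@M; print(n,"x'(across),y'(along) mm",(t[:,[1,0]]*1e3).round(1).tolist())
P("plate",[[215,122],[251,121],[254,240],[221,241]],.130)
P("lug top band L,R,rows",[[301,187],[336,187],[319,178],[319,200]],.150)
P("jar",[[391,286]],.135);P("tape",[[173,268]],.11);P("keeper",[[322,14]],.117)
g=c["color"][150:270,190:350,::-1];cv2.imwrite("pics/w1c.png",cv2.resize(g,None,fx=5,fy=5,interpolation=cv2.INTER_CUBIC))
E
```

```text
plate x'(across),y'(along) mm [[-46.0, 72.7], [-21.1, 73.3], [-21.5, -15.7], [-47.3, -16.5]]
lug top band L,R,rows x'(across),y'(along) mm [[13.0, 31.2], [36.4, 31.2], [24.8, 37.3], [25.4, 22.1]]
jar x'(across),y'(along) mm [[88.0, -53.9]]
tape x'(across),y'(along) mm [[-95.3, -50.7]]
keeper x'(across),y'(along) mm [[26.9, 141.3]]
```

View pics/w1c.png

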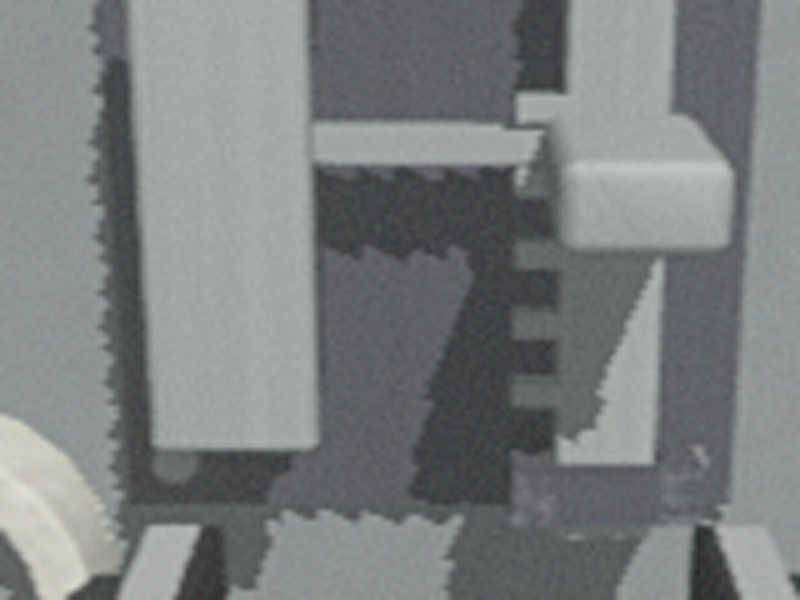

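Lug top is 24 × 13 mm, with its -y face 22 mm ahead of the TCP. The plate–lug midpoint lies 4 mm to the -x side. Shift and descend.

{"op": "move_arm", "data": {
  "plan": [-5,0,-20,0,0,0,48,0,0,-25,0,0,0,48,0,0,-17,0,0,0,48,0,0,0,0,0,0,48,0,0,0,0,0,0,48,0,0,0,0,0,0,48]
}}

```text
time: 1.6
eef_pos: [0.5355, -0.0092, 0.1411]
tcp_rot: [0.54, 0.842, 0.001, 0.001]
contact_force: [0.2, -1.3, 0.1]
opening: 0.566
finger_force: 0.0
```

```bash
python3 - <<'E'
from plant import ctrl,cams
import cv2
s=ctrl.get_state();print(s["eef_pos"],s["opening"],s["contact_force"])
c=cams.read_camera("wrist")["color"][...,::-1];cv2.imwrite("pics/w2.png",c)
E
```

```text
[ 0.53553484 -0.00924557  0.14110687] 0.56593782448888 [ 0.18354632 -1.34876063  0.08547518]
```

View pics/w2.png

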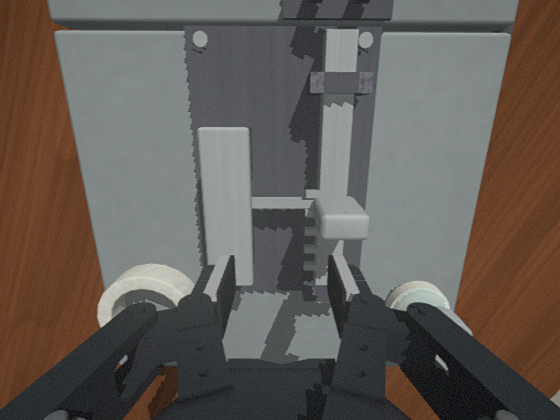

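Fingers stand over the plate (215–237 against plate 200–252) and behind the lug (330–352 against lug 318–367). Descending gently to find contact.

{"op": "move_arm", "data": {
  "plan": [0,0,-5,0,0,0,48,0,0,-5,0,0,0,48,0,0,-3,0,0,0,48,0,0,0,0,0,0,48,0,0,0,0,0,0,48]
}}

```text
time: 2.15
eef_pos: [0.534, -0.0089, 0.1267]
tcp_rot: [0.54, 0.842, -0.0, -0.0]
contact_force: [-1.2, -0.2, 2.7]
opening: 0.564
finger_force: 1.6
```

{"op": "move_arm", "data": {
  "plan": [0,0,-2,0,0,0,48,0,0,0,0,0,0,48,0,0,0,0,0,0,48]
}}

```text
time: 2.45
eef_pos: [0.534, -0.0089, 0.1246]
tcp_rot: [0.539, 0.842, -0.0, -0.0]
contact_force: [-1.7, -0.0, 4.2]
opening: 0.564
finger_force: 2.1
```

{"op": "move_arm", "data": {
  "plan": [0,0,-2,0,0,0,48,0,0,0,0,0,0,48,0,0,0,0,0,0,48]
}}

```text
time: 2.75
eef_pos: [0.534, -0.009, 0.1225]
tcp_rot: [0.54, 0.842, -0.0, -0.0]
contact_force: [-1.1, 0.3, 5.1]
opening: 0.564
finger_force: 2.7
```

{"op": "move_arm", "data": {
  "plan": [0,0,-2.5,0,0,0,48,0,0,0,0,0,0,48,0,0,0,0,0,0,48]
}}

```text
time: 3.05
eef_pos: [0.534, -0.009, 0.1202]
tcp_rot: [0.54, 0.842, -0.0, -0.0]
contact_force: [-1.8, 1.0, 5.2]
opening: 0.564
finger_force: 3.2
```

```bash
python3 - <<'E'
from plant import ctrl,cams
import cv2,numpy as np
print(np.mean([ (cams.read_camera("wrist"),ctrl.get_state()["contact_force"])[1] for _ in range(4)],0))
c=cams.read_camera("wrist")["color"][...,::-1];cv2.imwrite("pics/w3.png",c)
E
```

```text
[-2.20398616  0.34475838  5.80171762]
```

View pics/w3.png

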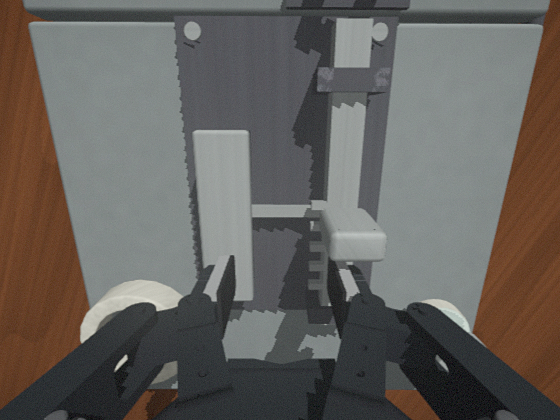

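Fingertip is seated on the plate, the right finger is behind the lug (330–355 against lug 325–385). About 5.6 mm down by force; I'll press 1 mm more and start pushing.

{"op": "move_arm", "data": {
  "plan": [0,0,-1,0,0,0,48,0,0,0,0,0,0,48,-2.1,4.5,0,0,0,0,48,-2.1,4.5,0,0,0,0,48,-2.1,4.5,0,0,0,0,48,0,0,0,0,0,0,48,0,0,0,0,0,0,48]
}}

```text
time: 4.0
eef_pos: [0.5301, 0.0028, 0.1206]
tcp_rot: [0.539, 0.842, -0.0, 0.004]
contact_force: [2.0, -3.5, 6.2]
opening: 0.568
finger_force: 3.3
```

{"op": "move_arm", "data": {
  "plan": [-2.1,4.5,-0.5,0,0,0,48,-2.1,4.5,0,0,0,0,48,-2.1,4.5,0,0,0,0,48,0,0,0,0,0,0,48,0,0,0,0,0,0,48]
}}

```text
time: 4.5
eef_pos: [0.5242, 0.0161, 0.1204]
tcp_rot: [0.539, 0.842, 0.0, 0.004]
contact_force: [1.1, -4.6, 6.4]
opening: 0.556
finger_force: 3.4
```

{"op": "move_arm", "data": {
  "plan": [-2.1,4.5,0,0,0,0,48,-2.1,4.5,0,0,0,0,48,-1.3,2.7,0,0,0,0,48,0,0,0,0,0,0,48,0,0,0,0,0,0,48]
}}

```text
time: 5.0
eef_pos: [0.5189, 0.0278, 0.1204]
tcp_rot: [0.539, 0.842, 0.0, 0.005]
contact_force: [1.7, -4.2, 6.5]
opening: 0.561
finger_force: 3.6
```

Now 40 mm along, and still only sliding force. Continue in small steps to the stop.

{"op": "move_arm", "data": {
  "plan": [-1.3,2.7,0,0,0,0,48,-0.8,1.8,0,0,0,0,48,0,0,0,0,0,0,48,0,0,0,0,0,0,48]
}}

```text
time: 5.4
eef_pos: [0.5178, 0.0303, 0.1205]
tcp_rot: [0.539, 0.842, -0.001, 0.007]
contact_force: [4.5, -11.4, 4.1]
opening: 0.564
finger_force: 7.6
```

{"op": "move_arm", "data": {
  "plan": [-0.8,1.8,0,0,0,0,48,-0.4,0.9,0,0,0,0,48,0,0,0,0,0,0,48,0,0,0,0,0,0,48]
}}

```text
time: 5.8
eef_pos: [0.5178, 0.0303, 0.1207]
tcp_rot: [0.539, 0.842, -0.002, 0.01]
contact_force: [7.8, -19.1, 1.1]
opening: 0.559
finger_force: 11.4
```

Firm stop: 20 N with no motion, at about 42 mm of travel (a gap of ~8 mm plus 36 mm). Ease off with the catch still held and check.

{"op": "move_arm", "data": {
  "plan": [1.3,-2.7,0,0,0,0,48,1.3,-2.7,0,0,0,0,48,0,0,0,0,0,0,48,0,0,0,0,0,0,48]
}}

```text
time: 6.2
eef_pos: [0.5178, 0.0302, 0.1201]
tcp_rot: [0.539, 0.842, 0.001, 0.004]
contact_force: [1.4, -3.1, 6.6]
opening: 0.562
finger_force: 3.8
```

```bash
python3 - <<'E'
from plant import ctrl,cams
import cv2
c=cams.read_camera("wrist")["color"][...,::-1];cv2.imwrite("pics/w4.png",c)
E
```

```text
(no output)
```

View pics/w4.png

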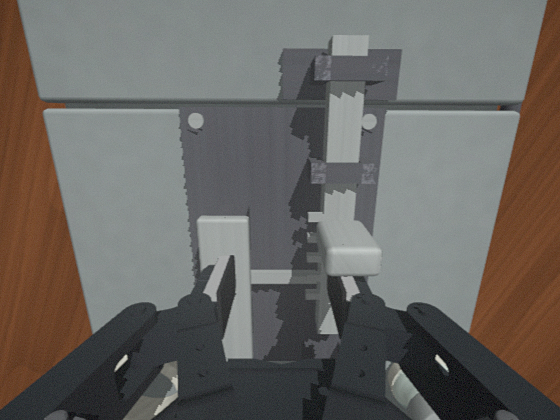

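The bolt's end now passes through the keeper and shows beyond it at (348,45). Fz of 6.6 N says the catch is still held down. The fingertip is unloaded, so I'll lift.

{"op": "move_arm", "data": {
  "plan": [0,0,4,0,0,0,48,0,0,6,0,0,0,48,0,0,20,0,0,0,48,0,0,30,0,0,0,48,0,0,30,0,0,0,48,0,0,0,0,0,0,48,0,0,0,0,0,0,48,0,0,0,0,0,0,48]
}}

```text
time: 7.05
eef_pos: [0.5141, 0.0318, 0.2063]
tcp_rot: [0.539, 0.842, -0.001, -0.002]
contact_force: [-0.7, 0.1, -0.4]
opening: 0.56
finger_force: 0.0
```

```bash
python3 - <<'E'
from plant import ctrl,cams
from h import *
import cv2
s=ctrl.get_state();print(s["contact_force"],s["eef_pos"])
c=cams.read_camera("wrist")["color"][...,::-1];cv2.imwrite("pics/w5.png",c)
E
```

```text
[-0.6516293   0.07114604 -0.42368818] [0.51405447 0.03179555 0.20634834]
```

View pics/w5.png

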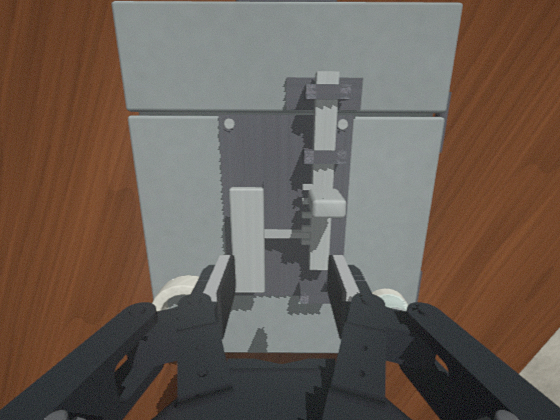

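The bolt is through the keeper, with the lug top at about (328,208) and the plate at rows 187–293. A numeric check on travel and plate height:

```bash
python3 - <<'E'
from plant import ctrl,cams
from h import *
s=ctrl.get_state();c=cams.read_camera("wrist")
M=R.from_quat(s["tcp_rot"]).as_matrix()
t=lambda px,z:(((ray(px,z,c,s)-s["eef_pos"])@M)[:,[1,0]]*1e3).round(1).tolist()
print("lug",t([[311,208],[346,208],[328,201],[328,216]],.15))
for z in(.13,.122):print("plate",z,t([[231,188],[263,188],[265,292],[236,294]],z))
E
```

```text
lug [[20.4, 15.6], [44.7, 15.6], [32.0, 20.6], [32.5, 9.7]]
plate 0.13 [[-37.9, 25.1], [-13.9, 25.1], [-13.9, -64.1], [-38.3, -66.0]]
plate 0.122 [[-39.3, 23.3], [-14.4, 23.3], [-14.4, -69.2], [-39.6, -71.2]]
```

The plate measures 90 mm at its "up" height, so the catch has sprung back. The lug is 35.5 mm ahead of the plate centre against 35 expected, so the bolt is home.

```bash
python3 -c "
from plant import order
print(order.sign_off())"
```

```text
the job is handed in; nothing more can be done
None
```

The chest is locked: the bolt is fully home through the keeper, the catch has sprung back up, the robot is clear of everything, and the job is handed in (about 7 s of arm time).

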